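# Set the cap-height stop from the reference vial

### The job

Set the cap-height gauge from the red-capped reference vial: push the vial's carriage by its black finger tab along the rail until it is fully home against the end stop under the rod, lower the stop rod by its black knob until its white foot rests on the cap, pressing gently because the vial is glass, and then swing the red clamp lever fully round to its locked end, so that the rod stays locked with its foot still touching the cap. Leave the rack of vials where it stands.

Things in the scene. Friction and masses are not known exactly. Their poses are not given: they have to be found in the camera images.
- gauge_stand: Height gauge fixed to the desk: black base 140 (x) by 205 (y) mm, 15 high; steel rail along y; steel column at x = +64 mm, 169 high; blue head, 118 to 146 mm above the desk, that guides the upright stop rod. Origin on the desk straight under the rod's axis, z up, x from the rod to the column (away from the robot within 0.3 rad), y along the rail.
- carriage: Aluminium carriage with the reference vial, axes as gauge_stand, origin at desk level under the vial's axis. Slides along the rail only, 2 N, and stays where left. Starts at y = +50 to +70 mm of gauge_stand; pushed in -y it is home, hard on its end stop, at y = 0 (vial under the rod). Nothing but the black tab needs touching.
- carriage_tab (a point): Centre of the carriage's black upright finger tab, 88 mm to +y of the carriage's origin, 39 mm above the desk: a plate 32 (x) by 8 (y) mm, from 23 to 55 mm above the desk, on an 8 mm bar. Push its +y face towards -y, or pinch it across the 8 mm.
- vial_collar (a point): Centre of the brass collar's top on the carriage, on the vial's axis, 48 mm above the desk. The red-capped glass vial is held fast in it, but at a height that differs each time: its cap (18 mm across, flat) tops out anywhere from 80 to 96 mm above the desk and no reading tells where. The glass stands at most 12 N from the stop rod.
- stop_rod: Upright steel rod 12 mm thick with a domed soft white foot; origin at the foot's lowest point, z up. Slides up and down only. Foot starts 100 to 111 mm above the desk, can reach 76 mm. With the clamp loose about 3 to 4 N push it down; it stays where left. On the cap the resistance rises further by about 12 N per mm.
- knob_top (a point): Centre of the flat top of the black round knob on the stop rod, 104 mm above the foot's lowest point. The knob is 30 mm across and 20 mm high, on the rod's axis; it can be pressed down from above or gripped.
- clamp_lever (a joint): Angle of the clamp lever in rad. 0: loose, pointing to -x of gauge_stand (to the robot); grows anticlockwise seen from above; 1.6: locked end, pointing to -y. Starts at 0 to 0.3. From about 1.0 on its eccentric bears on the rod and it turns harder, up to about 12 N at the grip; it stays where it is left.
- lever_pivot (a point): Point on the clamp lever's upright pivot axis (x = 0, y = -18 mm of gauge_stand), 152 mm above the desk, level with the grip.
- lever_grip (a point): Middle of the lever's red grip, 60 mm from the pivot, 152 mm above the desk: a bar 40 mm long (38 to 78 mm from the pivot), 13 mm wide, 13 mm high (146 to 159 mm above the desk), with free air under and beside it.
- vial_rack: Bystander: loose wooden rack 62 x 160 x 42 mm with three capped vials in it (60 mm high in all). Origin at the middle of its underside.

How it is judged:
By the outcome, as a careful person would: the job done as asked, in the order asked, and still so for the second after the job is handed in, with the robot touching nothing.
It also fails if it takes over 58 s, if anything falls off the work surface, if the arm or the gripper's body presses on something with over 40 N, if the wrist force passes 120 N, or if a joint passes its speed limit or range.

### The arm

A 6-joint arm with a two-finger parallel gripper is mounted at the origin on a cart in front of the work surface, level with it; the furniture and walls round the work are solid. World frame = base frame: x ahead of the robot, y to its left, z up, the work surface at z = 0. Lengths are in m, angles in rad, forces in N, time in s.
With the tool pointing down it reaches from about 0.225 to 0.725 m from the base axis. Payload 3.1 kg.
Tool frame: the origin (TCP) lies midway between the tips of the shut fingers; the grasp point (between the pads) lies 19 mm behind it (manip.grip_point_offset is the distance from the TCP to the grasp point, in m); z points along the fingers, y is the line along which they close (so a half turn about z gives the same grasp; the last joint's range is limited). The gripper opens to 85 mm and grips with 20 to 120 N. Pads are 22 mm wide; open, the fingers measure 114 mm over their backs; the gripper's body (76 mm by 85 mm) begins 54 mm behind the grasp point. The pads swing forward as they close: fully open they stand 13 mm farther back than shut.
Start: joints at [-1.371, 0.048, 0.099, 1.622, 0, 1.443], TCP at [0.169, -0.497, 0.231] pointing down, gripper open.
Joint ranges: [-2.91, 2.91], [-0.99, 1.94], [-1.21, 1.42], [-2.12, 2.29], [-1.49, 1.47], [-3.14, 3.14]. Speed limits (rad/s): [2.79, 2.79, 3.14, 3.14, 3.14, 3.14].

### API

Orientations are given as a unit quaternion [x, y, z, w].
In Python, from workcell import status, vision, ticket, manip gives the robot as it stands.
- The arm moves only by the tool arm_command, never from a script. Its argument "plan" is text: rows parted by semicolons, each of 6 numbers parted by spaces: the shift along the tool's x, y, z in units of 30 mm (1.0 is 30 mm), then the turn, a rotation vector about the tool's x, y, z in units of 6 degrees (1.0 is 6 degrees). A call has 1 to 20 rows; each row shifts and turns the commanded pose from where the row before left it, along the tool's axes as they then stand; what a row does not reach is not made up. A row lasts 1/10 s, in which the tool goes at most 50 mm and 8.59 degrees, less where a joint would pass 70% of its speed; a pose out of reach is approached as far as the arm can. A call is refused whole if a number of a shift passes 1 or a number of a turn 1, either way. A call with a gripper value outside its range is refused whole. "fingers" is the opening, from 0 (shut) to 1 (fully open), set as the call begins (left out, the last holds). The fingers move at their own pace and stop on an object; "force" is the grip in N (left out, the last holds). Time passes only in rows, so rows that do not move let the fingers close. It gives the time, the measured TCP pose, the force, the opening and the grip force at its end, in the units of the state.
- status.sense(): the state, without advancing time (a new reading comes with each control period).
- vision.get_image(name): name is "scene" or "top"; returns a dict with "pixels" (420x560x3 uint8, blue, green, red), "mtx" (3x3 intrinsics, pixels), "k1" (the pictures are not rectified: a ray, as slopes to the right and down, at radius r is drawn at 1 + k1 r^2 times it, then the intrinsics apply), "origin" and "attitude" of the camera in the world. Camera axes: x right, y down, z forward; pixel columns grow to the right and rows downward; lengths in m; the calibration is good to about 2 mm. A picture is of the moment at which its call begins. There is no depth.
- ticket.sign_off(): hands the job in; it is judged then, once.
The state is a dict: "t": time; "q": joint angles; "dq": joint speeds; "tau": joint torques, N m; "ee_pos": TCP position; "eef_rot": TCP orientation; "ft_force": force on the tool from outside, world axes, zero at the start; "torque": the same for the moment, N m; "opening": finger opening in m; "grip_force": force on a finger pad.
Only numpy, scipy, OpenCV 4.12 (cv2) and the standard library are available. Lean on these libraries where they do the work, as an engineer would, in place of code of your own. Each camera call takes 0.05 s, during which the arm holds its last target. There are 200 camera calls.

## Working session

There is one attempt and no reset: what is moved stays moved. The work goes in short steps, Python scripts to look and compute and a tool call to move; the robot and the scene stay as the last step left them, time stands still between calls to the robot, and variables do not carry over. Pictures are saved under pics/ and viewed, at most 10 in all, crops included, and the job is handed in when it is done.

Besides the shell and the picture viewer there is one more tool, called after "Emit:" as name(argument=value, ...) on one line, values as JSON. arm_command: Moves the arm, as the interface text tells. Its arguments: {"type":"object","properties":{"plan":{"type":"string"},"fingers":{"type":"number"},"force":{"type":"number"}},"required":["plan"]}

```bash
mkdir -p pics; ls; python3 - <<'E'
from workcell import status, vision, manip
import cv2
s=status.sense();print(s)
for n in("scene","top"):
    d=vision.get_image(n);cv2.imwrite(f"pics/{n}0.png",d["pixels"]);print(n,d["mtx"],d["k1"],d["origin"],d["attitude"])
print(manip.grip_point_offset)
E
```

```text
pics
{'t': 0.0, 'q': array([-1.37081999e+00,  4.87223581e-02,  9.75770494e-02,  1.62200896e+00,
        1.54625074e-05,  1.44301891e+00]), 'dq': array([-0.00030414,  0.00118366,  0.00095241, -0.00021167,  0.00019386,
       -0.00070559]), 'tau': array([ 1.23554852e-03, -3.38779128e+01,  3.20015824e+01,  2.01866421e-02,
       -1.55502994e-05,  9.99184628e-07]), 'ee_pos': array([ 0.16888612, -0.49643834,  0.23012152]), 'eef_rot': array([ 9.86601525e-01,  1.63144233e-01, -3.48247495e-05, -1.17848158e-03]), 'ft_force': array([-1.13896176, -0.2802745 ,  0.45983126]), 'torque': array([-0.02729166, -0.06320797,  0.01068915]), 'grip_force': 0.0, 'opening': 0.08558304437770074}
scene [[466.87287812   0.         282.49140884]
 [  0.         466.87287812 209.19041281]
 [  0.           0.           1.        ]] 0.0016842702272836028 [0.11037349 0.4544655  0.9394764 ] [-0.22327595  0.90249867 -0.35582638  0.09503464]
top [[452.56516851   0.         289.00206858]
 [  0.         452.56516851 199.3115525 ]
 [  0.           0.           1.        ]] 0.040665031494304525 [ 0.32178136 -0.19438551  1.01885365] [ 0.70694872 -0.70217495  0.06063131 -0.0591412 ]
0.0187
```

View pics/scene0.png

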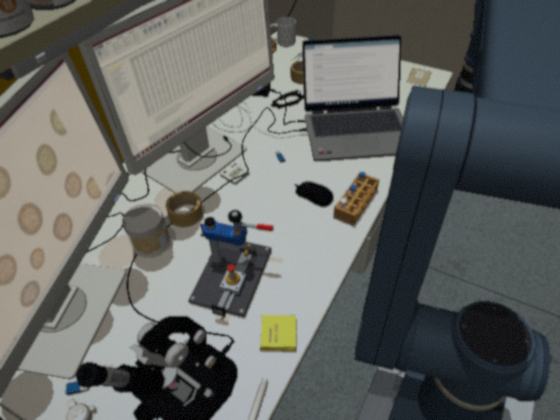

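View pics/top0.png

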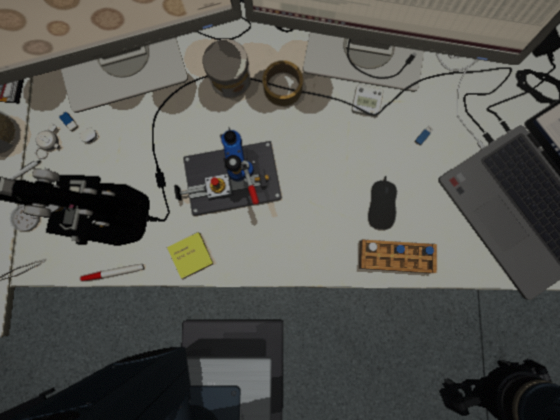

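The scene shows the gauge at about (232,265) with its lever at (265,227). In the top view the base spans about (185..282, 142..215), with the tab at (179,191), the vial cap at (217,184), the knob at (232,163) and the lever grip at (253,194). I'll zoom in on it.

```bash
python3 - <<'E'
import cv2,numpy as np
a=cv2.imread("pics/scene0.png")[200:330,180:290];b=cv2.imread("pics/top0.png")[120:230,165:295]
a=cv2.resize(a,None,fx=3.6,fy=3.6,interpolation=2)
b=cv2.resize(b,None,fx=3,fy=3,interpolation=2)
c=np.zeros((468,790,3),np.uint8);c[:a.shape[0],:a.shape[1]]=a;c[:b.shape[0],400:400+b.shape[1]]=b
cv2.imwrite("pics/z0.png",c)
E
```

```text
(no output)
```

View pics/z0.png

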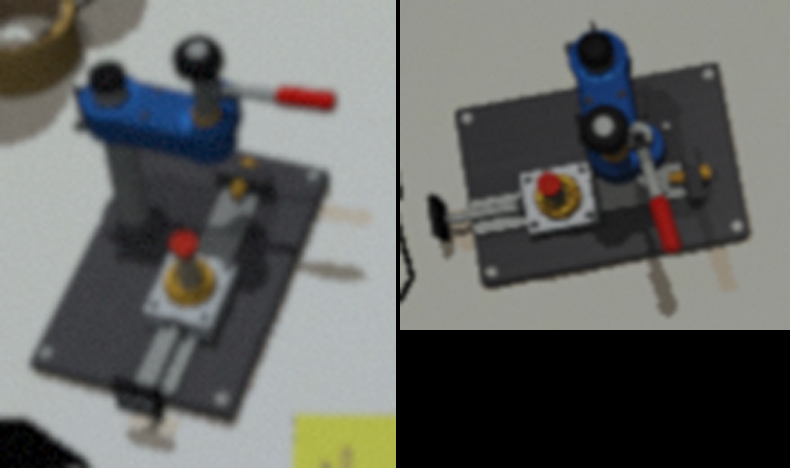

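The crop gives me clear base corners, knob, column top, collar, cap, tab and lever grip in both views. I'll fit one model to all of them.

```bash
cat > fit.py <<'E'
import numpy as np
from scipy.optimize import least_squares
from scipy.spatial.transform import Rotation as R
CAM={'s':(466.87,282.49,209.19,.00168,[.11037349,.4544655,.9394764],[-.22327595,.90249867,-.35582638,.09503464]),
't':(452.565,289.002,199.31,.040665,[.32178136,-.19438551,1.01885365],[.70694872,-.70217495,.06063131,-.0591412])}
def proj(c,P):
    f,cx,cy,k,o,q=CAM[c]; p=R.from_quat(q).inv().apply(np.array(P)-o); s=p[:2]/p[2]; s=s*(1+k*s@s); return s*f+[cx,cy]
def world(p,l): return np.array([p[0]+np.cos(p[2])*l[0]-np.sin(p[2])*l[1],p[1]+np.sin(p[2])*l[0]+np.cos(p[2])*l[1],l[2]])
E
cat > f1.py <<'E'
from fit import *
T=lambda u,v:('t',165+(u-400)/3,120+v/3); S=lambda u,v:('s',180+u/3.6,200+v/3.6)
# params X Y yaw bx by c h lever cap
def pts(p):
    X,Y,w,bx,by,c,h,L,z=p
    C=lambda i,j:(bx+i*.07,by+j*.1025,.015)
    g=(-.06*np.cos(L),-.018-.06*np.sin(L),.1525)
    return [(T(458,108),C(1,1)),(T(717,66),C(1,-1)),(T(749,238),C(-1,-1)),(T(486,286),C(-1,1)),
     (S(33,368),C(1,1)),(S(235,420),C(-1,1)),(S(328,178),C(-1,-1)),
     (T(604,129),(0,0,h+.096)),(S(198,58),(0,0,h+.094)),
     (T(438,217),(0,c+.088,.042)),(S(138,394),(0,c+.088,.044)),
     (T(664,224),g),(S(306,98),g),(T(557,196),(0,c,.048)),(S(190,284),(0,c,.046)),(T(549,184),(0,c,z)),(S(183,240),(0,c,z))]
def res(p): return np.concatenate([proj(m[0],world(p,l))-m[1:] for m,l in pts(p)])
r=least_squares(res,[.37,-.1,0,0,0,.06,.105,.1,.09],x_scale=.01,loss='soft_l1')
print(np.round(r.x,4));print(np.round(res(r.x).reshape(-1,2),1).tolist())
E
python3 f1.py
```

```text
[ 0.5294 -0.0911  0.2019  0.0158  0.0224  0.0537  0.1031  0.0959  0.0841]
[[-2.3, 1.6], [-0.2, -1.0], [0.8, 0.5], [-1.8, 2.1], [-1.8, -1.8], [-0.6, -1.4], [0.9, -3.1], [0.1, 0.3], [-0.5, -0.1], [0.0, 0.9], [-0.4, -0.6], [0.3, 1.6], [0.1, 0.1], [-0.3, -0.3], [-0.7, -2.4], [-0.3, 0.3], [-0.3, 0.0]]
```

```bash
sed -i 's/X,Y,w,bx,by,c,h,L,z=p/X,Y,w,bx,by,c,h,L,z,sx,sy=p/; s/i\*.07,by+j\*.1025/i*sx,by+j*sy/; s/.1,.09\]/.1,.09,.07,.1]/' f1.py; python3 f1.py
```

```text
[ 0.5292 -0.0911  0.1993  0.0157  0.0215  0.0537  0.1032  0.099   0.0841
  0.0684  0.0999]
[[-0.6, 2.0], [-0.7, -0.1], [-0.1, 0.2], [-0.4, 1.0], [-0.5, -3.0], [-0.8, -2.9], [0.3, -2.6], [0.0, 0.4], [-0.5, -0.1], [0.0, 0.7], [-0.5, -0.6], [0.3, 1.7], [0.1, 0.1], [-0.3, -0.3], [-0.7, -2.4], [-0.3, 0.3], [-0.3, 0.0]]
```

```bash
cat > tri.py <<'E'
from fit import *
def tri(a,b):
    r=least_squares(lambda P:np.r_[proj('t',P)-a,proj('s',P)-b],[.5,.1,.05]);return np.round(r.x,3),round(r.cost,1)
def plane(c,uv,z):
    r=least_squares(lambda P:proj(c,[*P,z])-uv,[.5,0]);return np.round(r.x,3)
E
python3 - <<'E'
from tri import *
print('blob c',tri([118,212],[195,370]))
for z in(0,.05,.1,.15): print(z,plane('t',[150,215],z),[plane('s',u,z).tolist() for u in([180,318],[215,335],[237,370])])
p=[.5292,-.0911,.1993]
for l in [(0,.1417,.04),(0,.088,.04),(0,0,.2)]: print(world(p,l))
E
python3 - <<'E'
import cv2,numpy as np
a=cv2.imread("pics/scene0.png")[290:420,60:250];b=cv2.imread("pics/top0.png")[150:270,20:200]
a=cv2.resize(a,(570,390));b=cv2.resize(b,(225,150)); 
a=cv2.convertScaleAbs(a,alpha=1.8)
cv2.imwrite("pics/z1.png",a)
E
```

```text
blob c (array([0.465, 0.181, 0.03 ]), np.float64(5.2))
0 [0.458 0.118] [[0.583, 0.088], [0.489, 0.086], [0.404, 0.131]]
0.05 [0.451 0.103] [[0.558, 0.107], [0.469, 0.106], [0.388, 0.149]]
0.1 [0.445 0.087] [[0.533, 0.127], [0.449, 0.125], [0.373, 0.166]]
0.15 [0.438 0.072] [[0.508, 0.146], [0.429, 0.145], [0.357, 0.183]]
[0.50114578 0.04779511 0.04      ]
[ 0.51177748 -0.00484192  0.04      ]
[ 0.5292 -0.0911  0.2   ]
```

View pics/z1.png

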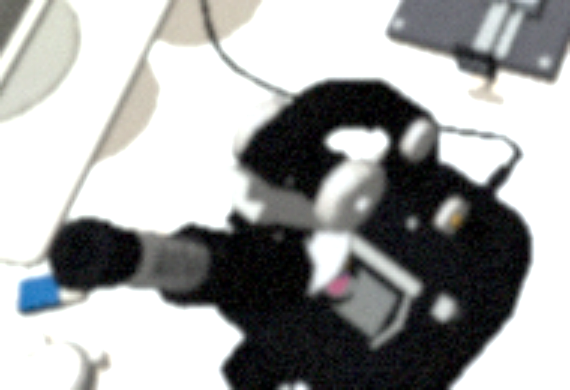

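The microscope's nearest edge is at y≈0.105, so straddling the tab at y≈0.048 has room. Now I'll move above the tab.

Emit:
arm_command(plan="0 0 -1 0 0 0.61;0 0 -1 0 0 0.61;0.9 -0.97 0 0 0 0;0.9 -0.97 0 0 0 0;0.9 -0.97 0 0 0 0;0.9 -0.97 0 0 0 0;0.9 -0.97 0 0 0 0;0.9 -0.97 0 0 0 0;0.9 -0.97 0 0 0 0;0.9 -0.97 0 0 0 0;0.9 -0.97 0 0 0 0;0.9 -0.97 0 0 0 0;0.9 -0.97 0 0 0 0;0.9 -0.97 0 0 0 0;0.9 -0.97 0 0 0 0;0.9 -0.97 0 0 0 0;0.9 -0.97 0 0 0 0;0.9 -0.97 0 0 0 0;0 0 0 0 0 0;0 0 0 0 0 0", fingers=0.35, force=20)

```text
t: 2.1
ee_pos: [0.4996, 0.0457, 0.2904]
eef_rot: [0.995, 0.101, -0.001, 0.0]
ft_force: [0.3, 0.1, 1.1]
opening: 0.0296
grip_force: 0.0
```

Emit:
arm_command(plan="0 0 1 0 0 0;0 0 1 0 0 0;0 0 1 0 0 0;0 0 1 0 0 0;0 0 1 0 0 0;0 0 1 0 0 0;0 0 0.9 0 0 0;0 0 0 0 0 0")

```text
t: 2.9
ee_pos: [0.4954, 0.0439, 0.0798]
eef_rot: [0.995, 0.099, -0.005, -0.0]
ft_force: [-0.0, -0.1, 1.3]
opening: 0.03
grip_force: 0.0
```

```bash
cat > snap.py <<'E'
import sys,cv2
from workcell import vision,status
import numpy as np
# name r0 r1 c0 c1 (scene)  r0 r1 c0 c1 (top)
n=sys.argv[1];v=list(map(int,sys.argv[2:]))
o=[]
for i,c in enumerate(("scene","top")):
    p=vision.get_image(c)["pixels"];cv2.imwrite(f"pics/{n}_{c}_full.png",p);a,b,d,e=v[4*i:4*i+4];p=p[a:b,d:e]
    o.append(cv2.convertScaleAbs(cv2.resize(p,(395,int(395*p.shape[0]/p.shape[1])),interpolation=2),alpha=1.3))
h=max(x.shape[0] for x in o);C=np.zeros((h,790,3),np.uint8)
for i,x in enumerate(o): C[:x.shape[0],395*i:395*i+395]=x
cv2.imwrite(f"pics/{n}.png",C)
E
python3 snap.py a 200 340 170 300 110 240 140 290
```

```text
(no output)
```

View pics/a.png

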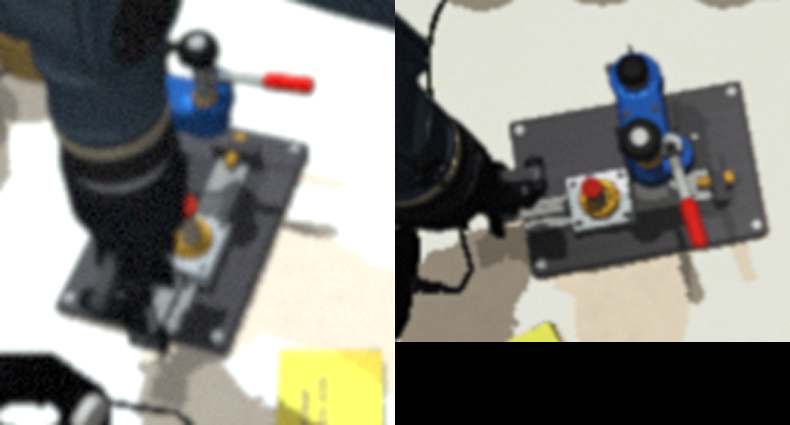

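The view shows the gripper over the tab end and nothing disturbed; the lever is still at about (693,222) in the crop. I'll go down over the tab.

Emit:
arm_command(plan="0.18 -0.1 0 0 0 0;0 0 0.4 0 0 0;0 0 0.4 0 0 0;0 0 0.35 0 0 0;0 0 0.3 0 0 0;0 0 0 0 0 0;0 0 0 0 0 0")

```text
t: 3.7
ee_pos: [0.5041, 0.0492, 0.0402]
eef_rot: [0.995, 0.1, -0.001, -0.0]
ft_force: [-0.3, 0.2, 0.7]
opening: 0.0301
grip_force: 0.0
```

Emit:
arm_command(plan="0 0 0.2 0 0 0;0 0.25 0 0 0 0;0 0.25 0 0 0 0;0 0.25 0 0 0 0;0 0.25 0 0 0 0;0 0.25 0 0 0 0;0 0.25 0 0 0 0;0 0.25 0 0 0 0")

```text
t: 4.5
ee_pos: [0.5148, -0.003, 0.0347]
eef_rot: [0.995, 0.1, -0.0, -0.0]
ft_force: [-1.3, 1.3, -0.2]
opening: 0.0299
grip_force: 1.2
```

```bash
cat s.py 2>/dev/null; python3 -c "
from workcell import status
s=status.sense();print(s['ee_pos'],s['ft_force'])"
```

```text
[ 0.51480916 -0.00295227  0.03471128] [-1.32732221  1.34317455 -0.17995357]
```

Emit:
arm_command(plan="0 0.12 0 0 0 0;0 0.12 0 0 0 0;0 0.1 0 0 0 0;0 0 0 0 0 0")

```text
t: 4.9
ee_pos: [0.5155, -0.0072, 0.0354]
eef_rot: [0.995, 0.101, -0.001, -0.005]
ft_force: [-6.5, 18.3, 6.1]
opening: 0.0299
grip_force: 0.0
```

Emit:
arm_command(plan="0 0.07 0 0 0 0;0 0.07 0 0 0 0;0 0 0 0 0 0")

```text
t: 5.2
ee_pos: [0.5151, -0.0066, 0.0359]
eef_rot: [0.995, 0.103, -0.001, -0.01]
ft_force: [-10.1, 31.3, 10.0]
opening: 0.0296
grip_force: 0.0
```

Emit:
arm_command(plan="0 -0.15 0 0 0 0;0 -0.15 0 0 0 0;0 -0.1 -0.2 0 0 0;0 0 -1 0 0 0;0 0 -1 0 0 0;0 0 -1 0 0 0;0 0 -1 0 0 0;0 -1 -1 0 0 0;0 -1 -1 0 0 0;0 -1 -1 0 0 0;-1 0 0 0 0 0;-1 0 0 0 0 0;-1 0 0 0 0 0;0 0 0 0 0 0", fingers=0.35)

```text
t: 6.6
ee_pos: [0.4075, 0.0646, 0.2523]
eef_rot: [0.995, 0.099, 0.001, 0.001]
ft_force: [0.9, -0.2, 0.6]
opening: 0.0295
grip_force: 0.0
```

```bash
python3 snap.py b 200 340 170 300 110 240 140 290
```

```text
(no output)
```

View pics/b.png

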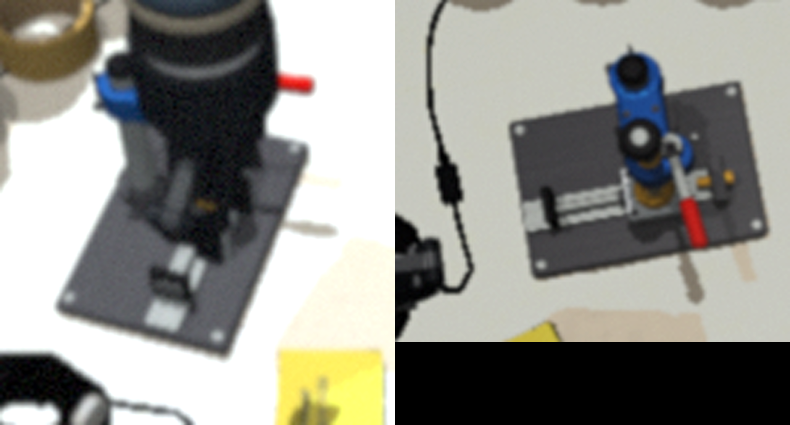

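The tab is now at about (550,207) in the crop and the carriage is under the rod. I'll check the home offset numerically.

```bash
python3 - <<'E'
from fit import *
p=[.5292,-.0911,.1993]
for c in(0,.01,.0537):
  a=proj('t',world(p,(0,c+.088,.042)));b=proj('t',world(p,(0,c,.048)));s=proj('s',world(p,(0,c+.088,.044)))
  print(c,(a-[140,110])*2.633+[395,0],(b-[140,110])*2.633+[395,0],(s-[170,200])*3.038)
E
```

```text
0 [558.26067347 206.6990809 ] [661.67937138 185.50185793] [172.38860158 270.38246159]
0.01 [546.36214767 208.94601662] [649.82110074 187.74566126] [167.48061211 281.31479739]
0.0537 [494.19532996 218.79030807] [597.86064589 197.57036349] [145.29764256 330.7260067 ]
```

The carriage is still about 8 mm short. The pads felt no force, so the wrist probably met the head. I'll re-push with shut fingers from behind the tab, which keeps the body farther away.

Emit:
arm_command(plan="0.98 0.55 0 0 0 0;0.98 0.55 0 0 0 0;0.98 0.55 0 0 0 0;0 0 0 0 0 0;0 0 1 0 0 0;0 0 1 0 0 0;0 0 1 0 0 0;0 0 1 0 0 0;0 0 0 0 0 0", fingers=0)

```text
t: 7.6
ee_pos: [0.5023, 0.0348, 0.1257]
eef_rot: [0.995, 0.1, -0.005, -0.001]
ft_force: [0.9, -0.4, -0.6]
opening: 0.0001
grip_force: 0.0
```

```bash
python3 - <<'E'
from workcell import status
from fit import *
s=status.sense();print(s['ee_pos'],s['ft_force'],s['opening'])
d=s['ee_pos'][:2]-[.5292,-.0911];w=.1993;print(d[0]*np.cos(w)+d[1]*np.sin(w),-d[0]*np.sin(w)+d[1]*np.cos(w))
E
```

```text
[0.50230117 0.03476379 0.12570754] [ 0.87482877 -0.38915052 -0.55950893] 6.0669917439084736e-05
-0.0014474536323220676 0.12869788797421136
```

Emit:
arm_command(plan="0 0 1 0 0 0;0 0 1 0 0 0;0 0 0.7 0 0 0;0 0 0.3 0 0 0;0 0 0 0 0 0;0 0.2 0 0 0 0;0 0.15 0 0 0 0;0 0 0 0 0 0")

```text
t: 8.4
ee_pos: [0.5093, 0.0235, 0.0425]
eef_rot: [0.995, 0.099, 0.002, 0.0]
ft_force: [0.7, 0.7, -0.2]
opening: 0.0001
grip_force: 0.0
```

Emit:
arm_command(plan="0 0.1 0 0 0 0;0 0.1 0 0 0 0;0 0 0 0 0 0")

```text
t: 8.7
ee_pos: [0.5093, 0.0183, 0.0412]
eef_rot: [0.995, 0.1, 0.0, -0.0]
ft_force: [0.2, 1.4, 1.0]
opening: -0.0
grip_force: 0.3
```

Emit:
arm_command(plan="0 0.1 0 0 0 0;0 0.1 0 0 0 0;0 0 0 0 0 0")

```text
t: 9.0
ee_pos: [0.5103, 0.0124, 0.0409]
eef_rot: [0.995, 0.1, 0.0, 0.0]
ft_force: [0.4, 0.9, 0.7]
opening: 0.0002
grip_force: 0.7
```

Emit:
arm_command(plan="0 0.1 0 0 0 0;0 0.1 0 0 0 0;0 0 0 0 0 0")

```text
t: 9.3
ee_pos: [0.5103, 0.0121, 0.041]
eef_rot: [0.995, 0.101, -0.0, -0.006]
ft_force: [-1.3, 13.2, 5.4]
opening: -0.0001
grip_force: 7.2
```

Hard stop: the pads now feel the load, and the position matches home. I'll back off, rise, and go over the knob.

Emit:
arm_command(plan="0 -0.25 0 0 0 0;0 -0.25 0 0 0 0;0 0 -1 0 0 0;0 0 -1 0 0 0;0 0 -1 0 0 0;0 0 -1 0 0 0;0 0 -1 0 0 0;0 0 -1 0 0 0;0 0 -1 0 0 0;0 0 -0.5 0 0 0;0 0 0 0 0 0;0 0 0 0 0 0")

```text
t: 10.5
ee_pos: [0.5084, 0.0211, 0.2652]
eef_rot: [0.995, 0.1, -0.0, 0.0]
ft_force: [-0.5, 0.5, -1.5]
opening: -0.0
grip_force: 0.0
```

```bash
python3 snap.py c 200 340 170 300 110 240 140 290;python3 - <<'E'
from workcell import status
from fit import *
s=status.sense();print(s['ee_pos'],s['ft_force'],s['opening'])
d=s['ee_pos'][:2]-[.5292,-.0911];w=.1993;print(d[0]*np.cos(w)+d[1]*np.sin(w),-d[0]*np.sin(w)+d[1]*np.cos(w))
E
```

```text
[0.50763503 0.02132052 0.26391597] [0.21856045 0.3819171  0.15667679] 0.00021459723136587223
0.001119279972917428 0.11446470725271461
```

View pics/c.png

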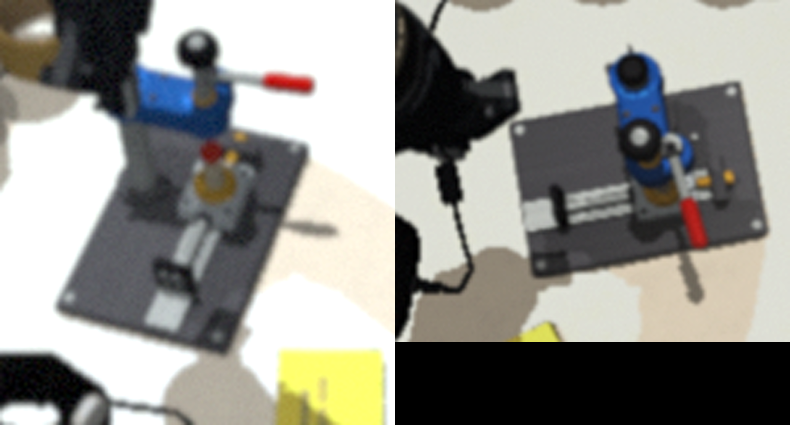

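The tab is at (559,207) against a prediction of (558,207) for home. Next, over the knob and down to just above it.

Emit:
arm_command(plan="0 1 0 0 0 0;0 1 0 0 0 0;0 1 0 0 0 0;0 0.82 0 0 0 0;0 0 0 0 0 0;0 0 0.6 0 0 0;0 0 0.6 0 0 0;0 0 0.3 0 0 0;0 0 0 0 0 0;0 0 0 0 0 0")

```text
t: 11.6
ee_pos: [0.5309, -0.0904, 0.2207]
eef_rot: [0.995, 0.1, -0.0, -0.0]
ft_force: [0.5, -0.3, 0.2]
opening: 0.0002
grip_force: 0.0
```

```bash
cat > s.py <<'E'
from workcell import status
from fit import *
s=status.sense();print(s['ee_pos'],s['ft_force'],s['opening'])
d=s['ee_pos'][:2]-[.5292,-.0911];w=.1993;print(d[0]*np.cos(w)+d[1]*np.sin(w),-d[0]*np.sin(w)+d[1]*np.cos(w))
E
python3 s.py
```

```text
[ 0.53085446 -0.09037007  0.22069828] [ 0.50969267 -0.30175043  0.1757957 ] 0.00016819548552883935
0.0017662279158422523 0.0003879203607322489
```

Emit:
arm_command(plan="0 0 0.1 0 0 0;0 0 0.1 0 0 0;0 0 0.1 0 0 0;0 0 0.1 0 0 0;0 0 0 0 0 0")

```text
t: 12.1
ee_pos: [0.5309, -0.0908, 0.2082]
eef_rot: [0.995, 0.1, -0.0, -0.0]
ft_force: [-0.3, 0.1, 1.3]
opening: -0.0001
grip_force: 0.0
```

Emit:
arm_command(plan="0 0 0.06 0 0 0;0 0 0.06 0 0 0;0 0 0.06 0 0 0;0 0 0 0 0 0")

```text
t: 12.5
ee_pos: [0.5313, -0.091, 0.2039]
eef_rot: [0.995, 0.1, 0.0, 0.0]
ft_force: [-0.5, 1.0, 2.5]
opening: -0.0002
grip_force: 1.5
```

Emit:
arm_command(plan="0 0 0.05 0 0 0;0 0 0.05 0 0 0;0 0 0 0 0 0")

```text
t: 12.8
ee_pos: [0.5312, -0.0909, 0.2003]
eef_rot: [0.995, 0.1, 0.0, 0.0]
ft_force: [0.4, -1.0, 3.1]
opening: -0.0002
grip_force: 1.6
```

Emit:
arm_command(plan="0 0 0.03 0 0 0;0 0 0.03 0 0 0;0 0 0 0 0 0")

```text
t: 13.1
ee_pos: [0.5312, -0.0909, 0.1985]
eef_rot: [0.995, 0.1, 0.0, 0.0]
ft_force: [-0.0, 0.7, 3.1]
opening: 0.0002
grip_force: 1.5
```

Emit:
arm_command(plan="0 0 0.03 0 0 0;0 0 0.03 0 0 0;0 0 0 0 0 0")

```text
t: 13.4
ee_pos: [0.5312, -0.0909, 0.1967]
eef_rot: [0.995, 0.1, 0.0, 0.0]
ft_force: [0.4, -0.8, 3.6]
opening: -0.0005
grip_force: 1.5
```

Emit:
arm_command(plan="0 0 0.03 0 0 0;0 0 0.03 0 0 0;0 0 0 0 0 0")

```text
t: 13.7
ee_pos: [0.5312, -0.0909, 0.1949]
eef_rot: [0.995, 0.1, 0.0, 0.0]
ft_force: [0.0, -0.6, 3.4]
opening: 0.0003
grip_force: 1.5
```

Emit:
arm_command(plan="0 0 0.03 0 0 0;0 0 0.03 0 0 0;0 0 0 0 0 0")

```text
t: 14.0
ee_pos: [0.5312, -0.0909, 0.1931]
eef_rot: [0.995, 0.1, 0.0, 0.0]
ft_force: [-0.1, -1.4, 3.6]
opening: 0.0001
grip_force: 1.5
```

Emit:
arm_command(plan="0 0 0.03 0 0 0;0 0 0.03 0 0 0;0 0 0 0 0 0")

```text
t: 14.3
ee_pos: [0.5312, -0.0909, 0.1913]
eef_rot: [0.995, 0.1, 0.0, 0.0]
ft_force: [0.3, -1.0, 2.9]
opening: -0.0002
grip_force: 1.5
```

Emit:
arm_command(plan="0 0 0.04 0 0 0;0 0 0 0 0 0")

```text
t: 14.5
ee_pos: [0.5312, -0.0909, 0.1901]
eef_rot: [0.995, 0.1, 0.0, 0.0]
ft_force: [1.0, -0.6, 3.1]
opening: -0.0
grip_force: 1.5
```

Emit:
arm_command(plan="0 0 0.04 0 0 0;0 0 0 0 0 0")

```text
t: 14.7
ee_pos: [0.5312, -0.0909, 0.1893]
eef_rot: [0.995, 0.1, 0.0, 0.0]
ft_force: [-1.2, -1.2, 5.1]
opening: -0.0001
grip_force: 2.4
```

Emit:
arm_command(plan="0 0 0.04 0 0 0;0 0 0 0 0 0")

```text
t: 14.9
ee_pos: [0.5313, -0.091, 0.1892]
eef_rot: [0.995, 0.1, 0.001, 0.0]
ft_force: [-0.8, -0.2, 8.1]
opening: -0.0001
grip_force: 4.1
```

The foot is on the cap, with about 5 N on the cap. I'll release and position beside the lever grip on its +y side.

Emit:
arm_command(plan="0 0 -0.1 0 0 0;0 0 -0.2 0 0 0;0 0 -0.7 0 0 0;0 0 -1 0 0 0;-0.7 -0.1 0 0 0 0;-0.7 -0.1 0 0 0 0;-0.7 -0.15 0 0 0 0;0 0 0 0 0 0;0 0 1 0 0 0;0 0 0 0 0 0;0 0 0 0 0 0")

```text
t: 16.0
ee_pos: [0.467, -0.0928, 0.2168]
eef_rot: [0.995, 0.1, -0.001, -0.001]
ft_force: [-0.3, 0.2, 1.6]
opening: -0.0002
grip_force: 0.0
```

```bash
python3 snap.py d 200 340 170 300 110 240 140 290;python3 s.py
```

```text
[ 0.4680718  -0.09324214  0.2187069 ] [1.29626897 0.04354529 0.52343602] -6.728837736279482e-05
-0.06034230375586284 0.010002622896483324
```

View pics/d.png

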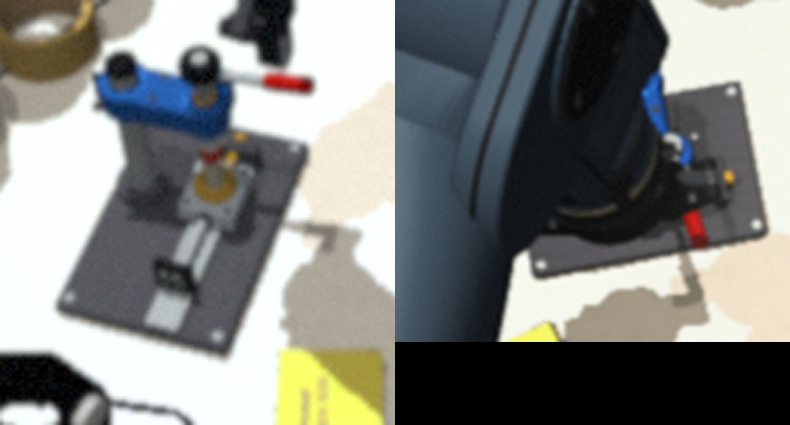

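The foot looks seated on the cap, and the knob is at (202,65). In the top view the fingertip seems to be near (715,185). I'll compare that with its projection.

```bash
python3 - <<'E'
from fit import *
for P in([.468,-.0932,.2187],[.468,-.0932,.145]):
  print((proj('t',P)-[140,110])*2.633+[395,0],(proj('s',P)-[170,200])*3.038)
E
```

```text
[637.22891299 220.81768686] [270.75938005  55.93673655]
[649.28662074 238.73514852] [275.7645802  124.25637281]
```

That is consistent: the tip is hidden in the top view and sits on the lever's +y side. Going down and starting to swing.

Emit:
arm_command(plan="0 0 0.7 0 0 0;0 0 0.7 0 0 0;0 0 0.7 0 0 0;0 0 0.45 0 0 0;0 0 0 0 0 0;0 0 0 0 0 0")

```text
t: 16.7
ee_pos: [0.4679, -0.0933, 0.1422]
eef_rot: [0.995, 0.1, 0.0, 0.0]
ft_force: [0.6, 0.3, -0.8]
opening: -0.0001
grip_force: 0.0
```

```bash
python3 s.py
```

```text
[ 0.46786823 -0.09326741  0.14224599] [ 0.55095816  0.3416071  -0.8038475 ] -9.340167940498081e-05
-0.060546841102107125 0.010018152559243173
```

```bash
python3 - <<'E'
import numpy as np
def c(L,r=60,a=11,b=13):
    s,k=np.sin(L),np.cos(L); d=6.5+a*s+b*k
    return np.array([-k*r-s*d,-18-s*r+k*d])
pr=np.array([-60.5,10.])
for L in np.r_[np.arange(.1,1.61,.15),1.65]:
    q=c(L);print(round(L,2),q.round(1),((q-pr)/30*[1,-1]).round(2));pr=q
E
```

```text
0.1 [-61.8  -3.6] [-0.04  0.45]
0.25 [-63.5 -11.7] [-0.06  0.27]
0.4 [-64.1 -20.4] [-0.02  0.29]
0.55 [-63.3 -29.5] [0.03 0.3 ]
0.7 [-61.  -38.7] [0.08 0.31]
0.85 [-57.1 -47.7] [0.13 0.3 ]
1.0 [-51.6 -56.2] [0.18 0.28]
1.15 [-44.5 -63.8] [0.24 0.26]
1.3 [-35.9 -70.3] [0.29 0.22]
1.45 [-26.1 -75.3] [0.33 0.17]
1.6 [-15.4 -78.5] [0.36 0.11]
1.65 [-11.6 -79.1] [0.12 0.02]
```

Emit:
arm_command(plan="-0.04 0.45 0 0 0 0;-0.06 0.27 0 0 0 0;-0.02 0.29 0 0 0 0;0.03 0.3 0 0 0 0;0.08 0.31 0 0 0 0;0.13 0.3 0 0 0 0;0 0 0 0 0 0")

```text
t: 17.4
ee_pos: [0.4829, -0.1506, 0.1411]
eef_rot: [0.995, 0.099, -0.0, 0.001]
ft_force: [0.1, -0.7, 0.5]
opening: 0.0002
grip_force: 0.0
```

```bash
python3 s.py
```

```text
[ 0.48285808 -0.15058492  0.14106613] [ 0.08717664 -0.71445658  0.5189782 ] 0.00020088276714929002
-0.057201615817538576 -0.049132512962833066
```

Emit:
arm_command(plan="0.09 0.14 0 0 0 0;0.09 0.14 0 0 0 0;0.12 0.13 0 0 0 0;0.12 0.13 0 0 0 0;0 0 0 0 0 0")

```text
t: 17.9
ee_pos: [0.4985, -0.1628, 0.1412]
eef_rot: [0.995, 0.1, 0.0, 0.0]
ft_force: [1.7, 0.2, 0.6]
opening: 0.0001
grip_force: 0.0
```

```bash
python3 s.py
```

```text
[ 0.49849429 -0.16284342  0.14124694] [1.70722833 0.20629956 0.62026093] 9.81549085996027e-05
-0.04430190133112891 -0.06424407373449394
```

```bash
cat > red.py <<'E'
from workcell import vision
from fit import *
import cv2
for c,n in(('s','scene'),('t','top')):
    p=vision.get_image(n)["pixels"].astype(int);m=((p[...,2]>110)&(p[...,1]<60)&(p[...,0]<70)).astype(np.uint8)
    k,l,st,ce=cv2.connectedComponentsWithStats(m)
    print(n,[(st[i,4],ce[i].round(1).tolist(),st[i,:4].tolist()) for i in range(1,k) if st[i,4]>4])
p=[.5292,-.0911,.1993]
for L in(.1,.8,1.0,1.15,1.3,1.45,1.6):
    g=world(p,(-.06*np.cos(L),-.018-.06*np.sin(L),.1525));print(L,proj('s',g).round(1),proj('t',g).round(1))
E
python3 red.py
```

```text
scene [(np.int32(11), [253.9, 212.6], [253, 211, 3, 4])]
top [(np.int32(27), [83.8, 277.4], [81, 275, 7, 6])]
0.1 [265.2 227.3] [253.4 196.4]
0.8 [262.8 214. ] [270.4 184. ]
1.0 [259.9 210.9] [273.3 178.6]
1.15 [257.3 208.9] [274.7 174.3]
1.3 [254.2 207.2] [275.4 169.9]
1.45 [250.9 206. ] [275.4 165.5]
1.6 [247.3 205.1] [274.8 161.1]
```

The visible part of the lever shows it is following. I'll continue to the end.

Emit:
arm_command(plan="0.145 0.11 0 0 0 0;0.145 0.11 0 0 0 0;0.165 0.085 0 0 0 0;0.165 0.085 0 0 0 0;0 0 0 0 0 0")

```text
t: 18.5
ee_pos: [0.5191, -0.1704, 0.141]
eef_rot: [0.995, 0.1, 0.0, 0.0]
ft_force: [-1.2, 0.5, 0.0]
opening: 0.0002
grip_force: 0.3
```

```bash
python3 s.py
```

```text
[ 0.51911314 -0.17036085  0.1409651 ] [-1.20889846  0.48948672  0.00813165] 0.0002089348214730279
-0.025579515031068832 -0.07569488778510627
```

Emit:
arm_command(plan="0.18 0.055 0 0 0 0;0.18 0.055 0 0 0 0;0.1 0.02 0 0 0 0;0 0 0 0 0 0")

```text
t: 18.9
ee_pos: [0.5308, -0.171, 0.141]
eef_rot: [0.995, 0.1, -0.003, -0.0]
ft_force: [-7.0, 2.8, 1.4]
opening: 0.0001
grip_force: 3.5
```

Emit:
arm_command(plan="0.1 0 0 0 0 0;0.1 0 0 0 0 0;0 0 0 0 0 0")

```text
t: 19.2
ee_pos: [0.5312, -0.1709, 0.1408]
eef_rot: [0.995, 0.099, -0.009, 0.001]
ft_force: [-19.8, -1.1, 7.9]
opening: -0.0005
grip_force: 9.9
```

```bash
python3 s.py; python3 red.py|head -2
```

```text
[ 0.53119277 -0.17087493  0.14083896] [-19.79537072  -1.0853184    7.86828036] -0.00046072796874591955
-0.01384077750981481 -0.07859035097438219
scene [(np.int32(6), [245.0, 208.5], [244, 207, 3, 4])]
top []
```

It stopped dead with 20 N on it, at the expected end position. I'll back off and look.

Emit:
arm_command(plan="-0.2 0 0 0 0 0;-0.4 0 0 0 0 0;-0.6 0 0 0 0 0;-1 0 0 0 0 0;-1 0 0 0 0 0;0 0 -1 0 0 0;0 0 -1 0 0 0;-0.5 1 -1 0 0 0;-0.5 1 -1 0 0 0;-0.5 1 0 0 0 0;-0.5 1 0 0 0 0;-0.5 1 0 0 0 0;0 1 0 0 0 0;0 0 0 0 0 0")

```text
t: 20.7
ee_pos: [0.4069, -0.3847, 0.2606]
eef_rot: [0.995, 0.098, 0.001, 0.002]
ft_force: [0.9, 0.6, -0.1]
opening: 0.0004
grip_force: 0.0
```

```bash
python3 s.py; python3 red.py;python3 snap.py e 200 340 170 300 110 240 140 290
```

```text
[ 0.40694959 -0.38469461  0.2605774 ] [ 0.86117736  0.63863863 -0.09597309] 0.00036443983128077077
-0.17795732831868025 -0.2635794906448537
scene [(np.int32(33), [247.5, 205.5], [245, 201, 6, 10])]
top [(np.int32(88), [273.1, 160.2], [264, 157, 19, 8]), (np.int32(88), [90.6, 276.0], [81, 272, 20, 9])]
0.1 [265.2 227.3] [253.4 196.4]
0.8 [262.8 214. ] [270.4 184. ]
1.0 [259.9 210.9] [273.3 178.6]
1.15 [257.3 208.9] [274.7 174.3]
1.3 [254.2 207.2] [275.4 169.9]
1.45 [250.9 206. ] [275.4 165.5]
1.6 [247.3 205.1] [274.8 161.1]
```

View pics/e.png

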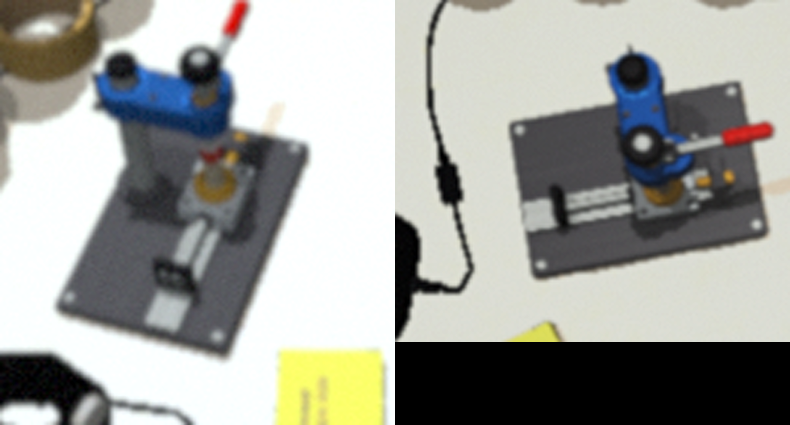

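The lever sits at the locked end, with its grip at (247.5,205.5) in the scene view against a prediction of (247.3,205.1) for 1.6 rad. The carriage is home, the foot is on the cap, and the arm is clear of everything.

```bash
python3 -c "
from workcell import ticket;print(ticket.sign_off())"
```

```text
the job is handed in; nothing more can be done
None
```

I've handed the job in at about 21 s: the carriage is home, the rod foot rests on the cap (pressed with about 5 N), and the clamp lever is at its locked end. On the first push something other than the finger pads hit a hard stop at 31 N, probably the gripper body or wrist against the head, so I redid it with shut fingers. I kept clear of the vial rack.

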